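# Park the desoldering pump in its bench holster

## Robot

A 6-joint arm with a two-finger parallel gripper is mounted at the origin on a cart in front of the work surface, level with it; the furniture and walls round the work are solid. World frame = base frame: x ahead of the robot, y to its left, z up, the work surface at z = 0. Lengths are in m, angles in degrees, forces in N, time in s.
With the tool pointing down it reaches from about 0.25 to 0.775 m from the base axis. Payload 8.9 kg.
Tool frame: the origin (TCP) lies midway between the tips of the shut fingers; the grasp point (between the pads) lies 19 mm behind it; z points along the fingers, y is the line along which they close (so a half turn about z gives the same grasp; the last joint's range is limited). The gripper opens to 85 mm and grips with 20 to 120 N. Pads are 22 mm wide; open, the fingers measure 114 mm over their backs; the gripper's body (76 mm by 85 mm) begins 54 mm behind the grasp point. The pads swing forward as they close: fully open they stand 13 mm farther back than shut.
Start: joints at [58.195, 16.656, -8.789, 64.555, 0, 82.019], TCP at [0.212, 0.48, 0.231] pointing down, gripper open.
Joint ranges: [-144.48, 144.48], [-52.06, 99.96], [-74.48, 78.29], [-112.23, 115.85], [-86.99, 84.42], [-180, 180]. Speed limits (degrees/s): [127.2, 127.2, 159.86, 180, 180, 180].

## Interface

Orientations are given as [roll, pitch, yaw] about the fixed x, y, z axes, in that order (R = Rz(yaw) Ry(pitch) Rx(roll)).
In Python, from station import bot gives the robot as it stands. The module is installed in compiled form; this text tells all that it offers.
- The arm moves only by the shell command python3 -m crank 'ROWS' [OPENING] [FORCE]. ROWS is JSON, a list of rows, each an object with "travel": the shift along the tool's x, y, z in cm, a list of three; "roll": the turn about the tool's z in degrees. A call has 1 to 20 rows; each row shifts and turns the commanded pose from where the row before left it, along the tool's axes as they then stand; what a row does not reach is not made up. A row lasts 1/8 s, in which the tool goes at most 62.5 mm and 10.7 degrees, less where a joint would pass 70% of its speed; a pose out of reach is approached as far as the arm can. A call is refused whole if a number of a shift passes 6.25 or a number of a turn 10.7, either way. A call with a gripper value outside its range is refused whole. OPENING is the gripper's target within -1 to 1 (shut at 1, half-way at 0, fully open at -1), set as the call begins (- or left out, the last holds). The fingers move at their own pace and stop on an object; FORCE is the grip in N (left out, the last holds). Time passes only in rows, so rows that do not move let the fingers close. It gives the time, the measured TCP pose, the force, the opening and the grip force at its end, in the units of the state.
- bot.read_state(): the state, without advancing time (a new reading comes with each control period).
- bot.camera(name): name is "side" or "top"; returns a dict with "image" (480x640x3 uint8, blue, green, red), "fovy" (degrees; the focal length in pixels is half the picture's height over the tangent of half this angle, whatever the lens; pixels are square), "cx", "cy" (the principal point, pixels), "dist_coeffs" ([k1, k2, p1, p2, k3] as OpenCV has them; the pictures are not rectified), "R" (3x3) and "t" (3): a world point X has camera coordinates R X + t. Camera axes: x right, y down, z forward; pixel columns grow to the right and rows downward; lengths in m; the calibration is good to about 2 mm. A picture is of the moment at which its call begins. There is no depth.
- bot.sign_off(): hands the job in; it is judged then, once.
The state is a dict: "clock": time; "qpos": joint angles; "dq": joint speeds; "effort": joint torques, N m; "eef_pos": TCP position; "tool_rot": TCP orientation; "force": force on the tool from outside, world axes, zero at the start; "moment": the same for the moment, N m; "gripper_width": opening from 0.0 (shut) to 1.0 (fully open); "grip_force": force on a finger pad.
Only numpy, scipy, OpenCV 4.12 (cv2) and the standard library are available. Lean on these libraries where they do the work, as an engineer would, in place of code of your own. Each camera call takes 0.05 s, during which the arm holds its last target. There are 200 camera calls.

## Task

Park the blue-and-white desoldering pump in the blue steel holster, the low tunnel screwed to the right side of the bench: slide it in through the front opening, nose first and lying straight along the tunnel, until at least 60 mm of the nose end is under the roof, then let go of it and leave it at rest. Do not disturb the yellow screwdriver.

Things in the scene. Friction and masses are not known exactly. Their poses are not given: they have to be found in the camera images.
- pump: Desoldering pump, a blue barrel with a white band, lying on the bench left of the middle; 178 mm long, about 19 mm thick (24 mm at the button), 60 g. Origin on the underside at mid length; x along the barrel to the nose (tapered tip; the stepped plunger is at the other end), z up as it first lies. Housings up to 180 mm tall stand on the bench between it and the holster: carry it over them.
- pump_nose (a point): The tip of the pump's nose: on the pump's x axis 89 mm ahead of its origin, 10 mm above the underside.
- holster: Blue steel holster fixed to the bench: straight tunnel, open at front and bottom, closed back, roof with a sight slot. Inside 60 mm wide, 45 mm high, 100 mm deep; walls 4 mm, roof top at 49 mm; flared cheeks reach 15 mm in front of the mouth; 104 mm wide over its foot flanges. Origin on the bench, centred in the mouth (roof's front edge); x points into the tunnel, y across, z up.
- driver_yellow: Bystander: yellow screwdriver with a black butt, 145 mm long, 26 mm thick, lying on the bench. Origin on the underside at mid length; x along it to the tip. To be left where it is.

How it is judged (in metres and radians):
At the end, for the whole second after the job is handed in: The tip of the pump's nose is inside the tunnel, at least 60 mm behind the mouth and under the roof; the pump lies within 15 degrees of the tunnel's direction, released and at rest (x of pump_nose in the frame of holster between 0.06 and 0.105 m and y of pump_nose in the frame of holster between -0.03 and 0.03 m and z of pump_nose in the frame of holster below 0.045 m and angle between the x axis of pump and the x axis of holster, either way round below 0.26 rad and linear speed of pump below 0.02 m/s and contact force between the fingers and pump below 0.1 N); the robot touches nothing.
It fails at once if the yellow screwdriver is moved more than 30 mm (distance of driver_yellow from where it was at the start of the episode above 0.03 m).
It also fails if it takes over 48 s, if anything falls off the work surface, if the arm or the gripper's body presses on something with over 40 N, if the wrist force passes 120 N, or if a joint passes its speed limit or range.

## Working session

There is one attempt and no reset: what is moved stays moved. The work goes in short steps, Python scripts to look and compute and a shell command to move; the robot and the scene stay as the last step left them, time stands still between calls to the robot, and variables do not carry over. Pictures are saved under pics/ and viewed, at most 11 in all, crops included, and the job is handed in when it is done.

```bash
mkdir -p pics; python3 - <<'E'
from station import bot
import cv2
print(bot.read_state())
for n in ("side","top"):
    c=bot.camera(n); cv2.imwrite(f"pics/{n}0.png",c["image"]); c.pop("image"); print(n,c)
E
```

```text
{'clock': 0.0, 'qpos': array([ 5.81931860e+01,  1.66887278e+01, -8.83044040e+00,  6.45543227e+01,
        7.17471091e-04,  8.20187891e+01]), 'dq': array([ 0.06724556, -0.06147072, -0.02351123,  0.00862516,  0.04568069,
        0.03660649]), 'effort': array([-3.74756506e-03, -5.37150514e+01,  3.31363893e+01,  1.61078194e-02,
       -5.14400726e-04,  6.94606292e-07]), 'eef_pos': array([0.21183995, 0.4798951 , 0.23073821]), 'tool_rot': array([-1.79927321e+02, -1.09146115e-02,  1.56174390e+02]), 'force': array([ 0.18256859, -0.18587685,  0.7065837 ]), 'moment': array([-0.0579991 , -0.00411476, -0.00189266]), 'grip_force': 0.0, 'gripper_width': 0.9986867874067893}
side {'fovy': 52.910567213058094, 'cx': 317.19459594134275, 'cy': 233.13966649552663, 'dist_coeffs': array([-0.06511336,  0.        ,  0.        ,  0.        ,  0.        ]), 'R': array([[ 0.98879192, -0.14866926,  0.01371073],
       [-0.04212234, -0.36589368, -0.92970292],
       [ 0.14323492,  0.91870521, -0.36805502]]), 't': array([-0.51309404,  0.09667692,  0.92216375])}
top {'fovy': 54.398829352191065, 'cx': 313.95528183539943, 'cy': 239.54718705104665, 'dist_coeffs': array([0.03081909, 0.        , 0.        , 0.        , 0.        ]), 'R': array([[ 0.01551215, -0.99953895,  0.02610112],
       [-0.99243774, -0.01857042, -0.12133615],
       [ 0.12176492, -0.02402155, -0.99226824]]), 't': array([0.0804648 , 0.50023871, 1.03635925])}
```

View pics/top0.png

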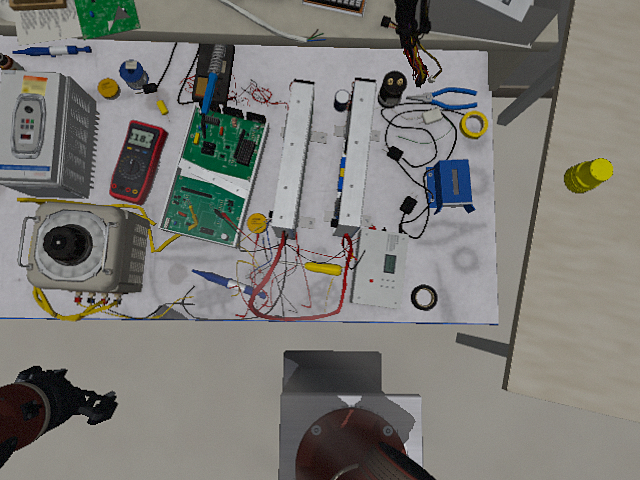

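View pics/side0.png

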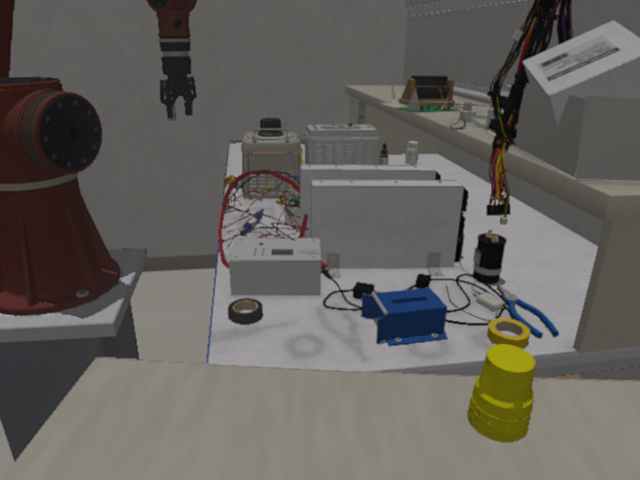

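```bash
python3 - <<'E'
import cv2,numpy as np
t=cv2.imread("pics/top0.png"); s=cv2.imread("pics/side0.png")
R=lambda im,x,y,w,h,W,H: cv2.resize(im[y:y+h,x:x+w],(W,H),interpolation=cv2.INTER_CUBIC)
a=R(t,180,225,180,100,800,444-144)
b=np.hstack([R(t,0,30,110,40,400,150),R(t,415,150,70,70,150,150),R(s,220,190,110,66,250,150)])
c=np.hstack([R(s,350,280,110,70,400,150),R(s,220,195,60,45,200,150),R(s,240,160,120,90,200,150)])
cv2.imwrite("pics/crop.png",np.vstack([a,b,c]))
E
```

```text
(no output)
```

View pics/crop.png

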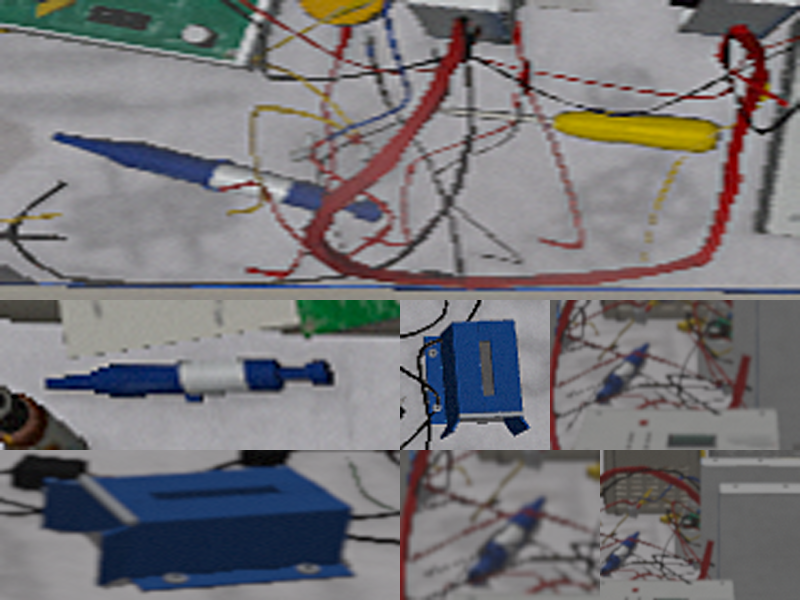

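```bash
cat > h.py <<'E'
import numpy as np,cv2
from station import bot
def cam(n):
    c=bot.camera(n); f=240/np.tan(np.radians(c["fovy"]/2)); c["K"]=np.array([[f,0,c["cx"]],[0,f,c["cy"]],[0,0,1]]); return c
def ray(c,uv):
    p=cv2.undistortPoints(np.array(uv,float).reshape(-1,1,2),c["K"],c["dist_coeffs"]).reshape(-1,2)
    d=np.c_[p,np.ones(len(p))]@c["R"]; return -c["R"].T@c["t"],d
def plane(c,uv,z):
    o,d=ray(c,uv); return o+d*((z-o[2])/d[:,2])[:,None]
def tri(c1,u1,c2,u2):
    o1,d1=ray(c1,[u1]);o2,d2=ray(c2,[u2]); d1,d2=d1[0],d2[0]
    s=np.linalg.lstsq(np.c_[d1,-d2],o2-o1,rcond=None)[0]
    a,b=o1+s[0]*d1,o2+s[1]*d2; return (a+b)/2,np.linalg.norm(a-b)
def proj(c,X):
    return cv2.projectPoints(np.array(X,float).reshape(-1,1,3),cv2.Rodrigues(c["R"])[0],c["t"],c["K"],c["dist_coeffs"])[0].reshape(-1,2)
E
python3 - <<'E'
from h import *
np.set_printoptions(precision=3,suppress=True)
t=cam("top"); s=cam("side")
print(plane(t,[(13,52),(91,49),(192,270),(266,294),(305,266),(341,270),(149,86),(168,115),(341,150),(345,205),(430,161),(470,161),(0,330),(498,323)],0.01))
P=plane(t,[(13,52),(91,49),(192,270),(266,294),(305,266),(341,270),(145,90)],0.01);print(proj(s,P))
for n,c in(("t",t),("s",s)):
    h=cv2.cvtColor(c["image"],cv2.COLOR_BGR2HSV)
    for nm,lo,hi in(("blue",(105,120,40),(125,255,255)),("yel",(22,140,80),(33,255,255))):
        k,l,st,ce=cv2.connectedComponentsWithStats(cv2.inRange(h,lo,hi))
        for i in range(1,k):
            if st[i,4]>25: print(n,nm,st[i],ce[i])
o=np.zeros((600,800,3),np.uint8)
im=t["image"]
o[:300,:400]=cv2.resize(im[60:135,100:200],(400,300),interpolation=2)
o[:300,400:]=cv2.resize(im[135:210,310:410],(400,300),interpolation=2)
im=s["image"]
o[300:,:]=cv2.resize(im[150:240,220:340],(800,300),interpolation=2)
cv2.imwrite("pics/c2.png",o)
E
```

```text
[[ 0.934  0.806  0.01 ]
 [ 0.949  0.627  0.01 ]
 [ 0.426  0.366  0.01 ]
 [ 0.374  0.196  0.01 ]
 [ 0.439  0.108  0.01 ]
 [ 0.432  0.025  0.01 ]
 [ 0.862  0.487  0.01 ]
 [ 0.792  0.439  0.01 ]
 [ 0.717  0.027  0.01 ]
 [ 0.584  0.017  0.01 ]
 [ 0.695 -0.185  0.01 ]
 [ 0.697 -0.281  0.01 ]
 [ 0.288  0.776  0.01 ]
 [ 0.317 -0.335  0.01 ]]
[[395.115 166.943]
 [415.063 179.454]
 [263.62  209.507]
 [245.116 233.085]
 [274.98  246.193]
 [273.966 261.99 ]
 [399.4   191.348]]
t blue [ 13  47  42  10 221] [33.796 51.113]
t blue [ 67  46  23   8 120] [76.583 49.217]
t blue [119  62  24  21 289] [130.889  72.952]
t blue [432  88  45   9 183] [454.224  90.984]
t blue [430 100  47  10 179] [453.615 105.38 ]
t blue [340 157   6  11  48] [342.479 162.125]
t blue [ 426  160   46   52 1593] [448.725 182.714]
t blue [  0 165  50   6 222] [ 23.883 167.369]
t blue [338 177   5  15  64] [339.922 183.812]
t blue [464 204  11   9  50] [469.04 207.9 ]
t blue [192 270  36  18 203] [212.591 277.606]
t blue [  0 318  60   2  61] [ 29.934 318.066]
t blue [121 318  54   2  58] [146.638 318.931]
t blue [204 320  81
[... 387 characters left out ...]
yel [340 168   4   9  35] [341.543 171.886]
t yel [ 17 198  79   7 189] [ 49.026 200.376]
t yel [102 204  54  21 158] [133.348 210.399]
t yel [188 206   9  24  68] [192.324 218.544]
t yel [248 213  18  20 261] [256.433 222.736]
t yel [148 229  33  24 172] [160.442 241.791]
t yel [305 262  37  14 337] [323.97  268.006]
t yel [ 33 286  22  32 215] [ 42.033 300.898]
t yel [ 56 301  61  20 311] [ 85.736 311.521]
t yel [151 304  23  15  36] [161.639 312.917]
s blue [ 362  287   85   58 3518] [406.919 315.277]
s blue [516 299  42  37 249] [538.631 315.952]
s blue [506 300  36  37 212] [521.217 318.085]
s yel [496 150   9  32  84] [499.06  163.774]
s yel [ 468  318   67  124 5540] [503.759 387.538]
```

View pics/c2.png

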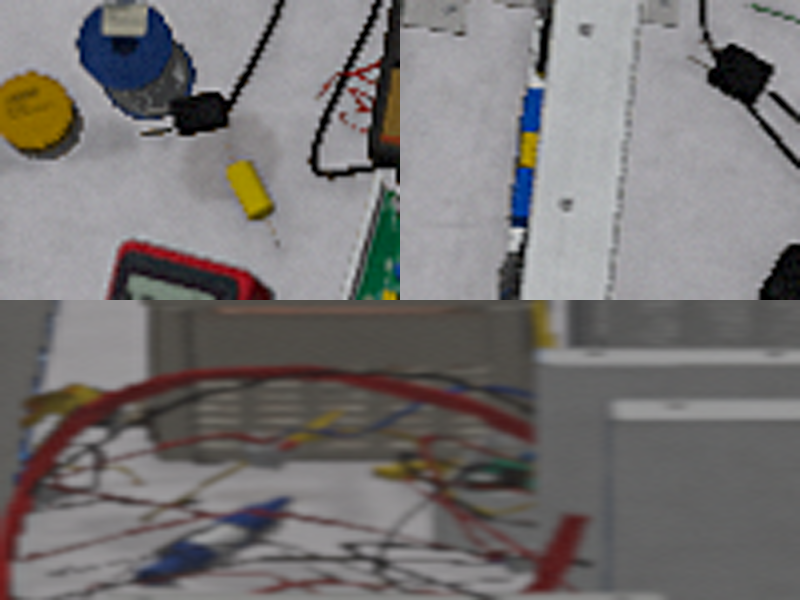

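```bash
python3 - <<'E'
from h import *
np.set_printoptions(precision=3,suppress=True)
t=cam("top"); s=cam("side")
h=cv2.cvtColor(s["image"],cv2.COLOR_BGR2HSV)
red=cv2.inRange(h,(170,120,60),(180,255,255))|cv2.inRange(h,(0,120,60),(5,255,255))
# cable points in top view; find heights where the ray meets red in side view
for uv in [(281,240),(275,255),(265,265),(257,275),(252,285),(258,297),(270,307),(300,312),(330,308),(342,290),(346,260)]:
    z=np.arange(0.0,0.25,.004); X=np.vstack([plane(t,[uv],a) for a in z]); p=proj(s,X).round().astype(int)
    ok=[(round(a,3),tuple(q),x.round(3)[:2]) for a,q,x in zip(z,p,X) if red[q[1],q[0]]]
    print(uv,[(o[0]) for o in ok], tuple(p[0]),tuple(p[-1]))
# holster corners
print("roof z=.049",plane(t,[(432,207),(466,206),(430,162),(467,160)],.049))
im=t["image"]; si=s["image"]
o=np.zeros((600,800,3),np.uint8)
o[:,:400]=cv2.resize(im[150:225,430-10:480-10],(400,600),interpolation=2)
o[:,400:]=0
o[:300,400:]=cv2.resize(si[275:350,355:455],(400,300),interpolation=2)
o[300:,400:]=cv2.resize(si[165:240,215:315],(400,300),interpolation=2)
cv2.imwrite("pics/c3.png",o)
E
```

```text
(281, 240) [np.float64(0.14), np.float64(0.144)] (np.int64(299), np.int64(239)) (np.int64(286), np.int64(136))
(275, 255) [np.float64(0.156), np.float64(0.16)] (np.int64(284), np.int64(238)) (np.int64(273), np.int64(135))
(265, 265) [np.float64(0.164)] (np.int64(273), np.int64(235)) (np.int64(264), np.int64(134))
(257, 275) [np.float64(0.156), np.float64(0.16)] (np.int64(263), np.int64(233)) (np.int64(256), np.int64(133))
(252, 285) [np.float64(0.152), np.float64(0.156)] (np.int64(253), np.int64(232)) (np.int64(247), np.int64(133))
(258, 297) [np.float64(0.144), np.float64(0.148)] (np.int64(242), np.int64(234)) (np.int64(238), np.int64(134))
(270, 307) [np.float64(0.128), np.float64(0.132), np.float64(0.136), np.float64(0.14)] (np.int64(233), np.int64(239)) (np.int64(230), np.int64(136))
(300, 312) [np.float64(0.12), np.float64(0.124), np.float64(0.128), np.float64(0.132)] (np.int64(228), np.int64(251)) (np.int64(225), np.int64(140))
(330, 308) [np.float64(0.16), np.float64(0.164), np.float64(0.168)] (np.int64(232), np.int64(264)) (np.int64(229), np.int64(145))
(342, 290) [np.float64(0.196), np.float64(0.2)] (np.int64(252), np.int64(268)) (np.int64(245), np.int64(147))
(346, 260) [np.float64(0.192), np.float64(0.196)] (np.int64(286), np.int64(268)) (np.int64(274), np.int64(147))
roof z=.049 [[ 0.576 -0.177  0.049]
 [ 0.58  -0.255  0.049]
 [ 0.681 -0.174  0.049]
 [ 0.687 -0.259  0.049]]
```

View pics/c3.png

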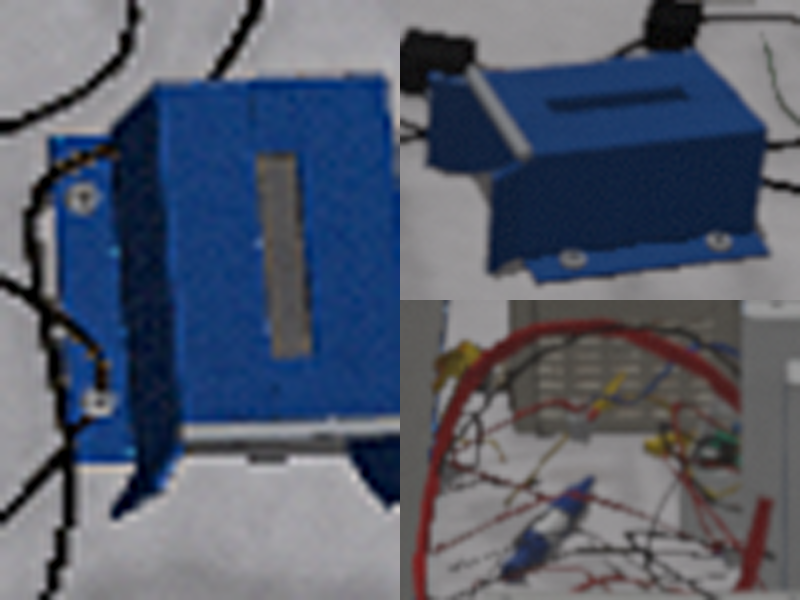

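```bash
python3 - <<'E'
from h import *
np.set_printoptions(precision=3,suppress=True)
t=cam("top"); s=cam("side")
print("cam",ray(t,[(0,0)])[0])
T=[(442.5,203.5),(471,202),(468,160),(440,161)]; S=[(373,292),(387.5,314),(446,307.5),(430,288)]
P=[]
for a,b in zip(T,S): x,e=tri(t,a,s,b); P.append(x); print(x,round(e,4))
Q=plane(t,T,.049); print(Q)
for X in(np.array(P),Q):
    f=(X[0]+X[1])/2; d=(X[2]+X[3])/2-f
    print("mouth",f,"yaw",np.degrees(np.arctan2(d[1],d[0])),"depth",np.linalg.norm(d[:2]),"width",np.linalg.norm(X[0]-X[1]),np.linalg.norm(X[2]-X[3]))
# slot axis
# cable plan
for uv,z in [((281,240),.142),((265,265),.162),((252,285),.154),((258,297),.146),((270,307),.134),((300,312),.126),((330,308),.164)]: print(uv,plane(t,[uv],z)[0])
# pump two-view: nose tip & tail  (side crop scale 4 at 215,165, offset 400,300)
g=lambda x,y:((x-400)/4+215,(y-300)/4+165)
for a,b in [((192.3,270.3),g(590,480)),((265,293),g(510,572))]: print("pump",tri(t,a,s,b))
# pump axis from top by plane z=.01, mask blue|white band ends
print(plane(t,[(192.3,270.3),(265,293)],.01), plane(t,[(228,281),(245,287)],.01))
E
```

```text
cam [0.369 0.115 1.087]
[ 0.583 -0.201  0.051] 0.0018
[ 0.589 -0.267  0.048] 0.0012
[ 0.687 -0.262  0.049] 0.0011
[ 0.683 -0.197  0.05 ] 0.0003
[[ 0.584 -0.201  0.049]
 [ 0.589 -0.266  0.049]
 [ 0.687 -0.262  0.049]
 [ 0.683 -0.197  0.049]]
mouth [ 0.586 -0.234  0.049] yaw 2.467650799759992 depth 0.09924811900621365 width 0.06648153714010238 0.06464372694394344
mouth [ 0.587 -0.234  0.049] yaw 2.5610380931152954 depth 0.09870363781187959 width 0.06518938465687178 0.06463621707803704
(281, 240) [0.483 0.159 0.142]
(265, 265) [0.43  0.188 0.162]
(252, 285) [0.39  0.213 0.154]
(258, 297) [0.367 0.202 0.146]
(270, 307) [0.347 0.178 0.134]
(300, 312) [0.338 0.117 0.126]
(330, 308) [0.348 0.059 0.164]
pump (array([0.424, 0.366, 0.009]), np.float64(0.0024819739417360942))
pump (array([0.372, 0.198, 0.01 ]), np.float64(0.008447684229992876))
[[0.425 0.365 0.01 ]
 [0.376 0.198 0.01 ]] [[0.402 0.284 0.01 ]
 [0.389 0.244 0.01 ]]
```

```bash
python3 -m crank '[{"travel":[0,0,0],"roll":-10},{"travel":[0,0,0],"roll":-10},{"travel":[0,0,0],"roll":-10},{"travel":[0,0,0],"roll":-10},{"travel":[0,0,0],"roll":-10},{"travel":[0,0,0],"roll":-10},{"travel":[0,0,0],"roll":-10},{"travel":[0,0,0],"roll":-10},{"travel":[0,0,0],"roll":-10},{"travel":[0,0,0],"roll":-6.8},{"travel":[0,0,0],"roll":0},{"travel":[0,0,0],"roll":0}]' -1 40
cat >> h.py <<'E'
from scipy.spatial.transform import Rotation as Ro
def rel(target,yaw=None):
    s=bot.read_state(); R=Ro.from_euler("xyz",s["tool_rot"],degrees=True)
    print("t",round(s["clock"],2),"pos",s["eef_pos"].round(4),"rot",s["tool_rot"].round(1),"travel cm",(R.inv().apply(np.array(target)-s["eef_pos"])*100).round(2), "roll", None if yaw is None else round((s["tool_rot"][2]-yaw+180)%360-180,2))
E
python3 -c "
from h import *
rel([.396,.268,.10],-107)"
```

```text
clock: 1.9
eef_pos: [0.212, 0.4803, 0.2313]
tool_rot: [180.0, -0.0, -107.2]
force: [0.7, 0.3, 0.1]
gripper_width: 1.0
grip_force: 0.0
t 1.9 pos [0.212  0.4803 0.2313] rot [ 180.    -0.  -107.2] travel cm [ 14.85 -23.84  13.13] roll -0.17
```

```bash
python3 -m crank '[{"travel":[2.48,-3.97,0],"roll":0},{"travel":[2.48,-3.97,0],"roll":0},{"travel":[2.48,-3.97,0],"roll":0},{"travel":[2.47,-3.97,0],"roll":0},{"travel":[2.47,-3.98,0],"roll":0},{"travel":[2.47,-3.98,0],"roll":0},{"travel":[0,0,3.3],"roll":0},{"travel":[0,0,3.3],"roll":0},{"travel":[0,0,3.3],"roll":0},{"travel":[0,0,3.2],"roll":0},{"travel":[0,0,0],"roll":0},{"travel":[0,0,0],"roll":0}]'
python3 -c "
from h import *
rel([.396,.268,.006],-107)
t=cam('top');s=cam('side')
o=np.hstack([cv2.resize(t['image'][220:330,170:330],(800,550),interpolation=2)])
o[:225,500:]=cv2.resize(s['image'][165:240,215:315],(300,225),interpolation=2)
cv2.imwrite('pics/g.png',o)"
```

```text
clock: 3.4
eef_pos: [0.3971, 0.2688, 0.1014]
tool_rot: [-180.0, 0.0, -107.1]
force: [0.6, 0.6, -0.1]
gripper_width: 0.998
grip_force: 0.0
t 3.4 pos [0.3971 0.2688 0.1014] rot [-180.     0.  -107.1] travel cm [0.11 0.09 9.54] roll -0.07
```

View pics/g.png

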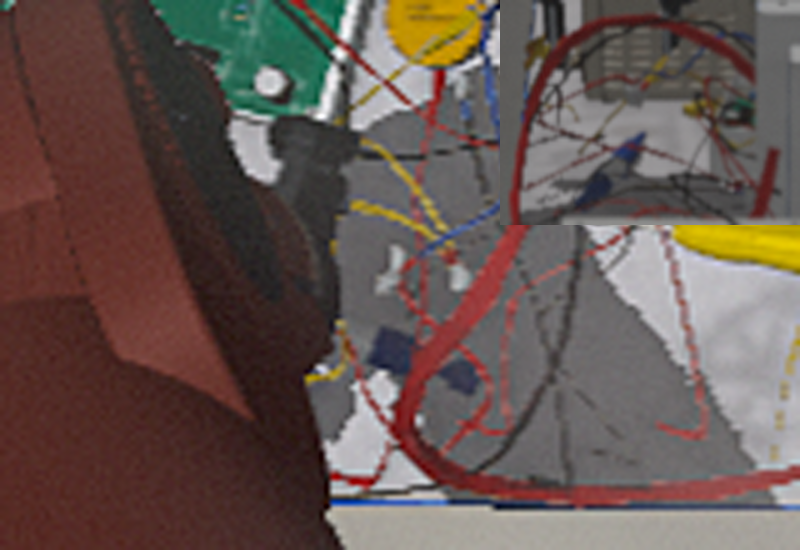

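The view shows the arm above the pump, clear of the red loop (loop at crop (400,400)). The pump tail is still where it was, so I'll descend and grip.

```bash
python3 -m crank '[{"travel":[0.1,0.1,2.5],"roll":0},{"travel":[0,0,2.5],"roll":0},{"travel":[0,0,2],"roll":0},{"travel":[0,0,1.5],"roll":0},{"travel":[0,0,1],"roll":0},{"travel":[0,0,0],"roll":0},{"travel":[0,0,0],"roll":0}]'
python3 -m crank '[{"travel":[0,0,0],"roll":0},{"travel":[0,0,0],"roll":0},{"travel":[0,0,0],"roll":0},{"travel":[0,0,0],"roll":0},{"travel":[0,0,0],"roll":0},{"travel":[0,0,0],"roll":0},{"travel":[0,0,0],"roll":0},{"travel":[0,0,0],"roll":0}]' 1 40
```

```text
clock: 4.38
eef_pos: [0.3958, 0.2681, 0.006]
tool_rot: [-180.0, 0.0, -107.0]
force: [-0.4, 0.2, 0.3]
gripper_width: 0.999
grip_force: 0.0
clock: 5.38
eef_pos: [0.3952, 0.2678, 0.0055]
tool_rot: [180.0, 0.0, -107.0]
force: [-1.8, -1.2, 5.1]
gripper_width: 0.2
grip_force: 38.8
```

```bash
python3 -m crank '[{"travel":[0,0,-1],"roll":0},{"travel":[-2,0,0],"roll":0},{"travel":[-2,0,0],"roll":0},{"travel":[-2,0,0],"roll":0},{"travel":[0,0,-2],"roll":0},{"travel":[0,0,-4],"roll":0},{"travel":[0,0,-4],"roll":0},{"travel":[0,0,-4],"roll":0},{"travel":[0,0,-4],"roll":0},{"travel":[0,0,-4],"roll":0},{"travel":[0,0,-3],"roll":0},{"travel":[0,0,0],"roll":0},{"travel":[0,0,0],"roll":0}]'
python3 - <<'E'
from h import *
np.set_printoptions(precision=3,suppress=True)
rel([.40,-.24,.265],-177.5)
t=cam('top');s=cam('side')
cv2.imwrite('pics/l.png',np.hstack([cv2.resize(t['image'][200:320,130:290],(400,300)),cv2.resize(s['image'][30:240,150:430],(400,300))]))
E
```

```text
clock: 7.0
eef_pos: [0.4124, 0.3249, 0.2647]
tool_rot: [180.0, -0.0, -107.0]
force: [0.0, -0.8, -1.4]
gripper_width: 0.204
grip_force: 39.2
t 7.0 pos [0.412 0.325 0.265] rot [ 180.   -0. -107.] travel cm [ 54.38 -15.35  -0.  ] roll 70.48
```

View pics/l.png

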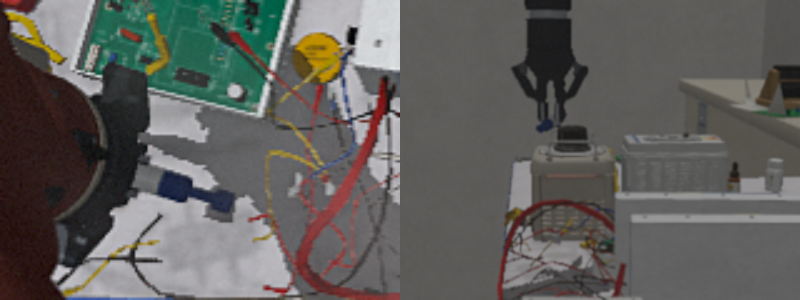

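The pump is held level and clear, tail visible at crop (220,205). Next I'll check obstacles near the mouth (white box, tape ring), then carry.

```bash
python3 -m crank '[{"travel":[4.5,-1.3,0],"roll":0},{"travel":[4.5,-1.3,0],"roll":0},{"travel":[4.5,-1.3,0],"roll":0},{"travel":[4.5,-1.3,0],"roll":0},{"travel":[4.5,-1.3,0],"roll":0},{"travel":[4.5,-1.3,0],"roll":0},{"travel":[4.5,-1.3,0],"roll":0},{"travel":[4.5,-1.3,0],"roll":0},{"travel":[4.5,-1.3,0],"roll":0},{"travel":[4.5,-1.3,0],"roll":0},{"travel":[4.5,-1.3,0],"roll":0},{"travel":[4.5,-1.1,0],"roll":0},{"travel":[0,0,0],"roll":0}]'
python3 -m crank '[{"travel":[0,0,0],"roll":10},{"travel":[0,0,0],"roll":10},{"travel":[0,0,0],"roll":10},{"travel":[0,0,0],"roll":10},{"travel":[0,0,0],"roll":10},{"travel":[0,0,0],"roll":10},{"travel":[0,0,0],"roll":10},{"travel":[0,0,0],"roll":0.5},{"travel":[0,0,0],"roll":0},{"travel":[0,0,0],"roll":0}]'
python3 - <<'E'
from h import *
np.set_printoptions(precision=3,suppress=True)
rel([.48,-.234,.08],-177.5)
t=cam('top');s=cam('side')
t0=cv2.imread("pics/top0.png")
# box top corners: top view near-right corner, side view; height from pairs
for n,a,b in (("box front-right",(397,307),(232,263)),("box rear-right",(407,233),(321,262)),("tape",(425,297),(245,308))): print(n,tri(t,a,s,b))
cv2.imwrite('pics/m.png',np.hstack([cv2.resize(t['image'][140:320,330:510],(400,400)),cv2.resize(s['image'][120:340,215:435],(400,400))]))
E
```

```text
clock: 8.72
eef_pos: [0.4013, -0.2386, 0.2641]
tool_rot: [179.9, 0.0, -107.2]
force: [-0.9, 0.7, -1.4]
gripper_width: 0.199
grip_force: 39.2
clock: 9.98
eef_pos: [0.4019, -0.236, 0.2652]
tool_rot: [180.0, -0.0, -177.4]
force: [-0.5, -0.1, -0.2]
gripper_width: 0.203
grip_force: 39.2
t 9.97 pos [ 0.402 -0.236  0.265] rot [ 180.    -0.  -177.4] travel cm [-7.81 -0.16 18.52] roll 0.11
box front-right (array([ 0.35 , -0.093,  0.067]), np.float64(0.0005214998343901824))
box rear-right (array([ 0.51 , -0.115,  0.071]), np.float64(0.004511045534767718))
tape (array([ 0.371, -0.167,  0.016]), np.float64(0.00316505465095434))
```

View pics/m.png

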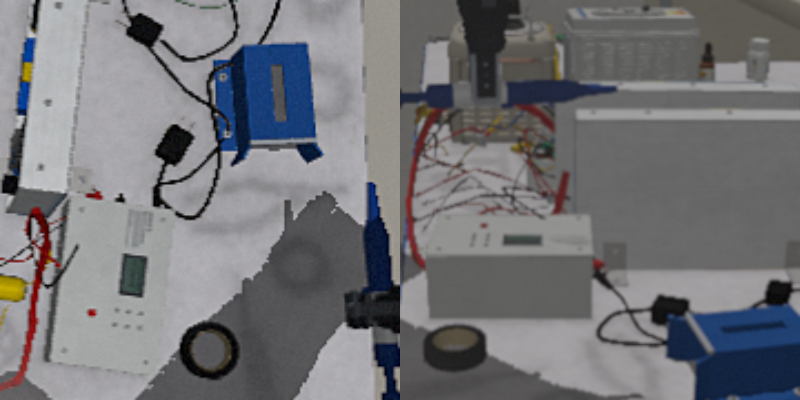

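```bash
python3 - <<'E'
from h import *
np.set_printoptions(precision=3,suppress=True)
t=cam('top');s=cam('side')
def m(c,x0,x1,y0,y1):
    h=cv2.cvtColor(c["image"],cv2.COLOR_BGR2HSV); k=cv2.inRange(h,(105,100,25),(125,255,255)); z=np.zeros_like(k); z[y0:y1,x0:x1]=k[y0:y1,x0:x1]; return np.argwhere(z)[:,::-1]
a=m(t,485,540,200,340); b=m(s,150,345,155,185)
f=lambda p,ax,fn: p[p[:,ax]==fn(p[:,ax])].mean(0)
tn,tt=f(a,1,np.min),f(a,1,np.max); sn,st=f(b,0,np.max),f(b,0,np.min)
print(tn,tt,sn,st)
N,e=tri(t,tn,s,sn);T,e2=tri(t,tt,s,st); print(N,e,T,e2,np.linalg.norm(N-T),"yaw",np.degrees(np.arctan2(*(N-T)[[1,0]])),"pitch",np.degrees(np.arcsin((N-T)[2]/np.linalg.norm(N-T))))
st=bot.read_state(); print("nose-tcp",N-st["eef_pos"],st["eef_pos"])
E
```

```text
[497. 222.] [493. 324.] [333. 168.] [207. 171.]
[ 0.505 -0.23   0.271] 0.0033548821965800925 [ 0.327 -0.218  0.268] 0.0006529372701934891 0.17806558844053882 yaw -3.665357338754788 pitch 0.968737506808102
nose-tcp [0.103 0.006 0.006] [ 0.402 -0.236  0.265]
```

```bash
python3 -m crank '[{"travel":[-3.2,-0.3,0],"roll":0},{"travel":[-3.1,-0.2,0],"roll":0},{"travel":[0,0,4],"roll":0},{"travel":[0,0,4],"roll":0},{"travel":[0,0,4],"roll":0},{"travel":[0,0,4],"roll":0},{"travel":[0,0,4],"roll":0},{"travel":[0,0,2],"roll":0},{"travel":[0,0,1.5],"roll":0},{"travel":[0,0,1],"roll":0},{"travel":[0,0,0.7],"roll":0},{"travel":[0,0,0],"roll":0},{"travel":[0,0,0],"roll":0}]'
python3 - <<'E'
from h import *
np.set_printoptions(precision=3,suppress=True)
rel([.555,-.236,.01],-177.5)
t=cam('top');s=cam('side')
cv2.imwrite('pics/n.png',np.hstack([cv2.resize(t['image'][140:280,400:540],(400,400)),cv2.resize(s['image'][240:380,300:440],(400,400))]))
E
```

```text
clock: 11.8
eef_pos: [0.4656, -0.2388, 0.0138]
tool_rot: [-180.0, 0.0, -177.5]
force: [0.1, -0.5, -1.1]
gripper_width: 0.203
grip_force: 39.2
t 11.8 pos [ 0.466 -0.239  0.014] rot [-180.     0.  -177.5] travel cm [-8.95 -0.11  0.39] roll -0.02
```

View pics/n.png

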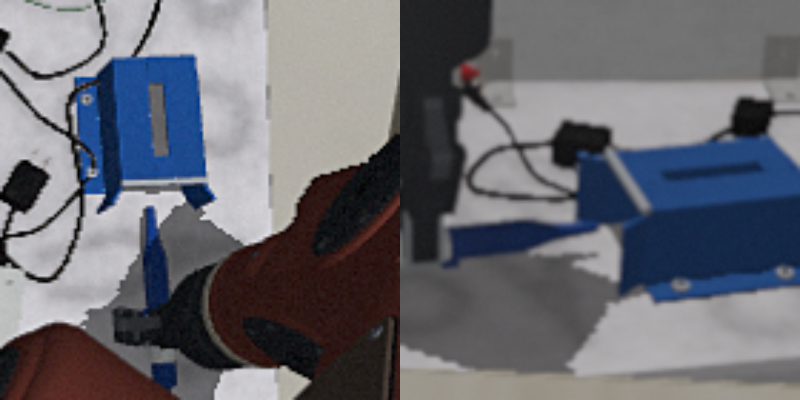

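The nose sits at top crop (150,208), between the cheeks (105–210) and lined up with the tunnel. Inserting.

```bash
python3 -m crank '[{"travel":[-1.1,-0.15,0],"roll":0},{"travel":[-1.1,-0.15,0],"roll":0},{"travel":[-1.1,0,0],"roll":0},{"travel":[-1.1,0,0],"roll":0},{"travel":[-1.1,0,0],"roll":0},{"travel":[-1.1,0,0],"roll":0},{"travel":[-1.1,0,0],"roll":0},{"travel":[-1.1,0,0.2],"roll":0},{"travel":[-0.1,0,0.3],"roll":0},{"travel":[0,0,0.1],"roll":0},{"travel":[0,0,0],"roll":0},{"travel":[0,0,0],"roll":0}]'
python3 - <<'E'
from h import *
np.set_printoptions(precision=3,suppress=True)
rel([.555,-.236,.008],-177.5)
t=cam('top');s=cam('side')
cv2.imwrite('pics/o.png',np.hstack([cv2.resize(t['image'][140:280,400:540],(400,400)),cv2.resize(s['image'][240:380,300:440],(400,400))]))
h=cv2.cvtColor(t["image"],cv2.COLOR_BGR2HSV);k=cv2.inRange(h,(105,100,25),(125,255,255));k[:225]=0;k[320:]=0;k[:,:420]=0
p=np.argwhere(k)[:,::-1]
if len(p): q=p[p[:,1]==p[:,1].max()].mean(0); print("tail",q,plane(t,[q],.012))
E
```

```text
clock: 13.4
eef_pos: [0.554, -0.2377, 0.0074]
tool_rot: [180.0, -0.0, -177.5]
force: [0.3, 0.4, -1.3]
gripper_width: 0.198
grip_force: 39.2
t 13.4 pos [ 0.554 -0.238  0.007] rot [ 180.    -0.  -177.5] travel cm [-0.11  0.17 -0.06] roll -0.04
tail [525. 289.] [[ 0.395 -0.399  0.012]]
```

View pics/o.png

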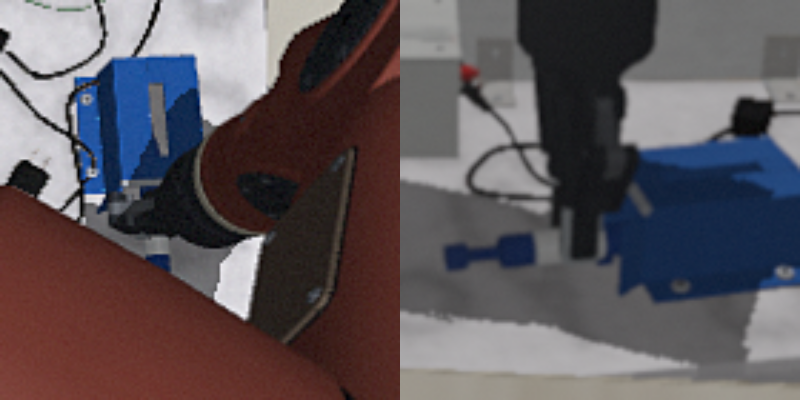

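The pump is in the tunnel mouth, tail at side crop (445,257), with the fingers just ahead of the cheeks and no contact force. Releasing.

```bash
python3 -m crank '[{"travel":[0,0,0.2],"roll":0},{"travel":[0,0,0],"roll":0},{"travel":[0,0,0],"roll":0}]'
python3 -m crank '[{"travel":[0,0,0],"roll":0},{"travel":[0,0,0],"roll":0},{"travel":[0,0,0],"roll":0},{"travel":[0,0,0],"roll":0},{"travel":[0,0,0],"roll":0}]' 0
python3 -m crank '[{"travel":[0,0,-1],"roll":0},{"travel":[0,0,-2],"roll":0},{"travel":[0,0,-4],"roll":0},{"travel":[0,0,-4],"roll":0},{"travel":[0,0,-4],"roll":0},{"travel":[5,0,0],"roll":0},{"travel":[6,0,0],"roll":0},{"travel":[6,0,0],"roll":0},{"travel":[0,0,0],"roll":0},{"travel":[0,0,0],"roll":0}]'
python3 - <<'E'
from h import *
np.set_printoptions(precision=3,suppress=True)
t=cam('top');s=cam('side')
p=plane(s,[(315.8,330)],.01); print("tail before release",p)
cv2.imwrite('pics/p.png',np.hstack([cv2.resize(t['image'][140:280,400:540],(400,400)),cv2.resize(s['image'][240:380,300:440],(400,400))]))
E
```

```text
clock: 13.88
eef_pos: [0.5544, -0.2378, 0.0056]
tool_rot: [-180.0, 0.0, -177.5]
force: [-1.2, 0.3, 5.3]
gripper_width: 0.199
grip_force: 39.8
clock: 14.5
eef_pos: [0.5542, -0.2377, 0.0053]
tool_rot: [180.0, -0.0, -177.5]
force: [-0.5, -0.1, 0.1]
gripper_width: 0.497
grip_force: 0.0
clock: 15.75
eef_pos: [0.3851, -0.2457, 0.1563]
tool_rot: [-179.9, 0.1, -177.6]
force: [-0.2, 0.6, 1.0]
gripper_width: 0.503
grip_force: 0.0
tail before release [[ 0.481 -0.239  0.01 ]]
```

View pics/p.png

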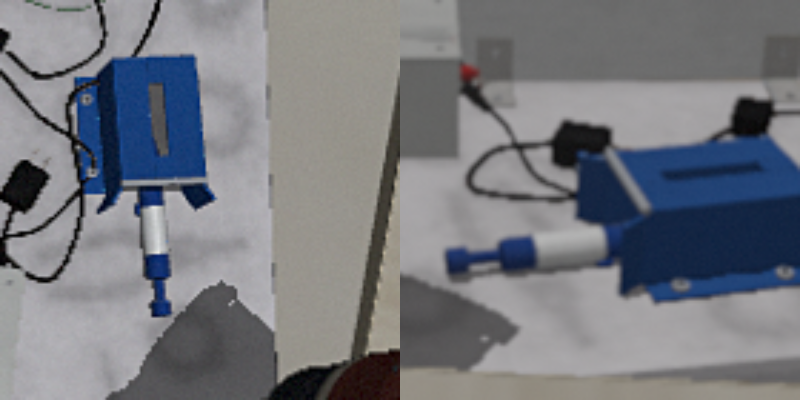

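The pump lies straight in the tunnel, with its tail end at top crop (160,316) and side crop (447,262). I'll triangulate the tail to confirm the depth, then hand in.

```bash
python3 - <<'E'
from h import *
t=cam('top');s=cam('side')
T,e=tri(t,(400+160*.35,140+316*.35),s,(300+445*.35,240+262*.35))
B=plane(t,[(400+152*.35,140+200*.35)],.012)[0]
yaw=np.arctan2(*(B-T)[[1,0]]); d=T[0]+.178*np.cos(yaw)-.586
print(T,e,np.degrees(yaw),"depth",d)
if .064<d<.1: print(bot.sign_off())
E
```

```text
[ 0.58067487 -0.28318911  0.0191678 ] 0.2133185550660965 94.62535850369082 depth -0.019679064939642
```

The side pixel was missing the 400 px offset of the joined picture. I'll redo it with that fixed.

```bash
python3 - <<'E'
from h import *
t=cam('top');s=cam('side')
T,e=tri(t,(400+160*.35,140+316*.35),s,(300+45*.35,240+262*.35))
B=plane(t,[(400+152*.35,140+200*.35)],.012)[0]
yaw=np.arctan2(*(B-T)[[1,0]]); d=T[0]+.178*np.cos(yaw)-.586
print(T,e,np.degrees(yaw),"depth",d)
if .064<d<.1: print(bot.sign_off())
E
```

```text
[ 0.48071325 -0.2428844   0.00943309] 0.0015462959249987335 3.166816575161682 depth 0.07244142649814522
the job is handed in; nothing more can be done
None
```

The pump is parked nose first in the holster, about 72 mm under the roof and within about 1° of the tunnel's direction by camera measurement; it is released, the arm is clear, I kept away from the yellow screwdriver, and the job is handed in (no verdict was returned).

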